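# Make room for the pepper mill in the condiment caddy

## Robot

A 6-joint arm with a two-finger parallel gripper is mounted at the origin on the work surface; the furniture and walls round the work are solid. World frame = base frame: x ahead of the robot, y to its left, z up, the work surface at z = 0. Lengths are in m, angles in rad, forces in N, time in s.
With the tool pointing down it reaches from about 0.35 to 0.925 m from the base axis. Payload 6.4 kg.
Tool frame: the origin (TCP) lies midway between the tips of the shut fingers; the grasp point (between the pads) lies 19 mm behind it; z points along the fingers, y is the line along which they close (so a half turn about z gives the same grasp; the last joint's range is limited). The gripper opens to 85 mm and grips with 20 to 120 N. Pads are 22 mm wide; open, the fingers measure 114 mm over their backs; the gripper's body (76 mm by 85 mm) begins 54 mm behind the grasp point. The pads swing forward as they close: fully open they stand 13 mm farther back than shut.
Start: joints at [-1.509, 0.245, 1.558, -0, 1.339, -0.174], TCP at [0.152, -0.632, 0.231] pointing down, gripper open.
Joint ranges: [-3.13, 3.13], [-1.02, 2.26], [0.13, 2.54], [-0.95, 4.09], [0.21, 2.88], [-2.74, 2.74]. Speed limits (rad/s): [2.57, 2.57, 3.14, 3.14, 3.14, 3.14].

## Interface

Orientations are given as a unit quaternion [x, y, z, w].
In Python, from station import observe, viewer, hand_in gives the robot as it stands.
- The arm moves only by the shell command python3 -m handwheel 'ROWS' [FORCE]. ROWS is JSON, a list of rows, each a list of 7 numbers: the turn, a rotation vector about the tool's x, y, z in rad, then the shift along the tool's x, y, z in m, then the opening, from -1 (shut) to 1 (fully open). In form: [[rx, ry, rz, tx, ty, tz, hand], ...]. A call has 1 to 8 rows; each row shifts and turns the commanded pose from where the row before left it, along the tool's axes as they then stand; what a row does not reach is not made up. A row lasts 1/12 s, in which the tool goes at most 41.7 mm and 7.16 degrees, less where a joint would pass 70% of its speed; a pose out of reach is approached as far as the arm can. A call with a gripper value outside its range is refused whole. The fingers move at their own pace and stop on an object; FORCE is the grip in N (left out, the last holds). Time passes only in rows, so rows that do not move let the fingers close. It gives the time, the measured TCP pose, the force, the opening and the grip force at its end, in the units of the state.
- observe(): the state, without advancing time (a new reading comes with each control period).
- viewer.get_image(name): name is "scene" or "top"; returns a dict with "img" (420x560x3 uint8, red, green, blue), "fx", "fy", "cx", "cy" (pixels), "eye" and "orientation" of the camera in the world. Camera axes: x right, y up, looking along -z (the intrinsics and any distortion apply to the point x, -y, -z); pixel columns grow to the right and rows downward; lengths in m; the calibration is good to about 2 mm. A picture is of the moment at which its call begins. There is no depth.
- hand_in(): hands the job in; it is judged then, once.
The state is a dict: "t": time; "joint_pos": joint angles; "qd": joint speeds; "tau": joint torques, N m; "position": TCP position; "orientation": TCP orientation; "contact_force": force on the tool from outside, world axes, zero at the start; "torque": the same for the moment, N m; "gripper_width": finger opening in m; "finger_force": force on a finger pad.
Only numpy, scipy, OpenCV 4.12 (cv2) and the standard library are available. Lean on these libraries where they do the work, as an engineer would, in place of code of your own. Each camera call takes 0.05 s, during which the arm holds its last target. There are 200 camera calls.

## Task

Put the wooden pepper mill into the wooden condiment caddy beside the spice jar and the salt shaker, so that all three stand upright on the caddy's floor. No gap is wide enough yet: gently slide the jar or the shaker aside inside the caddy, without taking it out or tipping it over, then lower the mill into the space and let go only when it is down.

Things in the scene. Friction and masses are not known exactly. Their poses are not given: they have to be found in the camera images.
- caddy: low open-topped wooden caddy that stands firm and does not slide, 96 (its x) x 250 (its y, the long way) x 55 mm high. Inside 84 x 230 mm, inner floor 12 mm above the worktop; side walls 6 mm, end walls 10 mm thick, all 55 mm high, no dividers. Origin at the centre of its underside on the worktop, z up. The jar and the shaker stand in it in a row along its y, one on either side of the middle.
- spice_center (a point): glass spice jar with a black lid and green label, loose in the caddy: round, 45 mm diameter, 105 mm tall, 0.11 kg; the lid (45 mm across) takes the top 21 mm and can be pinched from above. Pinched and dragged with its weight on the floor, it pivots between the fingers and its foot lags behind; raised some 5 mm first, it hangs straight and follows. Pushed high up, it may tip instead of sliding. Point on its axis half-way up (52.5 mm above its base), z up its axis.
- salt_center (a point): glass salt shaker with a light grey cap, loose in the caddy: round, 44 mm diameter, 90 mm tall, 0.10 kg; the cap (34 mm across) takes the top 20 mm and can be pinched from above; it drags and tips as the jar does. Point on its axis half-way up (45 mm above its base), z up its axis.
- mill_center (a point): dark brown wooden pepper mill standing on the worktop, the thing to be put away: round, foot 58 mm diameter, 170 mm tall, about 0.18 kg. Its round head, 49 mm across, has its middle 141 mm above the foot (56 mm above this point) and does not turn; a small 12 mm metal knob on top, from 158 to 170 mm. Grip it by the head. Point on its axis half-way up (85 mm above its foot), z up its axis.

How it is judged:
At the end, for the whole second after the job is handed in: The pepper mill, the spice jar and the salt shaker all stand inside the caddy, each with its foot on the caddy's floor (within about 10 mm), within 10 degrees of upright, released and at rest (z of mill_center in the frame of caddy between 0.087 and 0.104 m and x of mill_center in the frame of caddy between -0.03 and 0.03 m and y of mill_center in the frame of caddy between -0.1 and 0.1 m and angle between each of mill_center, spice_center, salt_center's own z axis and vertical below 0.17 rad and z of spice_center in the frame of caddy between 0.055 and 0.074 m and x of spice_center in the frame of caddy between -0.04 and 0.04 m and y of spice_center in the frame of caddy between -0.11 and 0.11 m and z of salt_center in the frame of caddy between 0.047 and 0.067 m and x of salt_center in the frame of caddy between -0.04 and 0.04 m and y of salt_center in the frame of caddy between -0.11 and 0.11 m and linear speed of each of mill, spice, salt below 0.03 m/s); the robot touches nothing.
It fails at once if the spice jar or the salt shaker is tipped by more than 35 degrees (angle between any of spice_center, salt_center's own z axis and vertical above 0.61 rad).
It fails at once if the spice jar or the salt shaker is lifted more than 40 mm off the caddy's floor (z of spice_center in the frame of caddy above 0.1045 m or z of salt_center in the frame of caddy above 0.097 m).
It fails at once if the pepper mill is let go in the air, its foot more than 30 mm above the caddy's floor (z of mill_center in the frame of caddy above 0.127 m and contact force between mill and anything else below 0.02 N).
It also fails if it takes over 58 s, if anything falls off the work surface, if the arm or the gripper's body presses on something with over 40 N, if the wrist force passes 120 N, or if a joint passes its speed limit or range.

## Working session

There is one attempt and no reset: what is moved stays moved. The work goes in short steps, Python scripts to look and compute and a shell command to move; the robot and the scene stay as the last step left them, time stands still between calls to the robot, and variables do not carry over. Pictures are saved under pics/ and viewed, at most 10 in all, crops included, and the job is handed in when it is done.

```bash
mkdir -p pics; ls; python3 - <<'E'
from station import observe, viewer
import cv2,numpy as np
s=observe();print(s)
ims=[]
for n in("scene","top"):
    d=viewer.get_image(n);print(n,{k:v for k,v in d.items() if k!='img'});cv2.imwrite(f'pics/{n}0.png',d['img'][:,:,::-1])
E
```

```text
pics
{'t': 0.0, 'joint_pos': array([-1.50907552e+00,  2.45809034e-01,  1.55902188e+00,  5.51160008e-05,
        1.33870642e+00, -1.74096720e-01]), 'qd': array([ 5.90479510e-04, -2.08194613e-04, -7.30468702e-05,  3.90690015e-04,
       -1.83477405e-03, -5.02197457e-04]), 'tau': array([ 2.23472848e-04, -4.29503345e+01, -3.26135552e+01, -1.92974344e-04,
        5.06032302e-03,  5.31094059e-06]), 'position': array([ 0.1518509 , -0.63143791,  0.23017932]), 'orientation': array([ 9.93057090e-01,  1.17629374e-01,  8.13755001e-05, -9.69296664e-04]), 'contact_force': array([ 0.0097647 ,  0.49016609, -0.43087706]), 'torque': array([0.00224973, 0.01532564, 0.03695301]), 'finger_force': 0.0, 'gripper_width': 0.08543627857435446}
scene {'fx': 400.08288776110413, 'fy': 400.08288776110413, 'cx': 269.39352886041956, 'cy': 211.23938801201695, 'eye': array([0.11256282, 0.62959243, 0.44168588]), 'orientation': array([-0.14766873,  0.51089882,  0.81467784, -0.23124956])}
top {'fx': 522.1503425682873, 'fy': 522.1503425682873, 'cx': 281.41988064393615, 'cy': 210.05713805320718, 'eye': array([ 0.32298269, -0.01826266,  1.09613179]), 'orientation': array([-0.07265602,  0.07596377,  0.7084866 , -0.69785195])}
```

View pics/scene0.png

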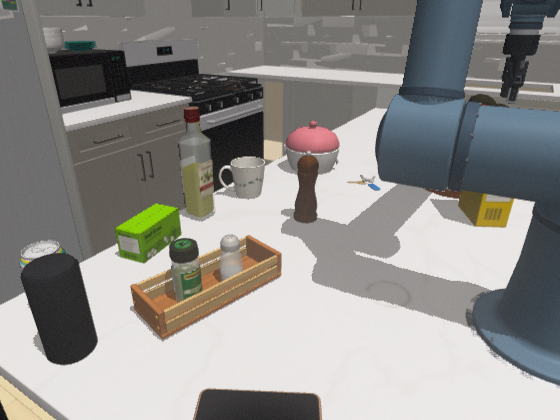

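View pics/top0.png

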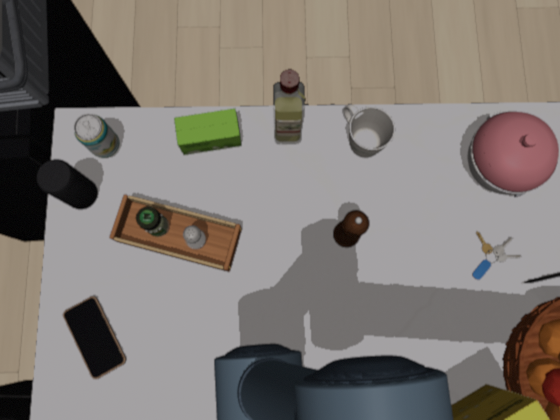

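The scene view shows the jar at about (185,270), the shaker at (231,257) and the mill at (306,190). In the top view, the caddy rim corners are near (123,198), (240,224), (232,270) and (111,238), the jar lid is at (149,216), the cap at (193,235) and the mill head at (356,222).

```bash
cat > h.py <<'E'
import numpy as np,cv2
from scipy.spatial.transform import Rotation as R
from station import observe, viewer
def ray(d,u,v):
    r=R.from_quat(d['orientation']).apply([(u-d['cx'])/d['fx'],-(v-d['cy'])/d['fy'],-1]);return np.array(d['eye']),r
def onz(d,u,v,z):
    e,r=ray(d,u,v);return e+r*(z-e[2])/r[2]
def tri(d1,p1,d2,p2):
    e1,r1=ray(d1,*p1);e2,r2=ray(d2,*p2)
    st=np.linalg.lstsq(np.c_[r1,-r2],e2-e1,rcond=None)[0]
    a=e1+r1*st[0];b=e2+r2*st[1];return (a+b)/2,np.linalg.norm(a-b)
def proj(d,p):
    c=R.from_quat(d['orientation']).inv().apply(np.array(p)-d['eye']);return d['cx']+d['fx']*c[0]/-c[2],d['cy']-d['fy']*c[1]/-c[2]
E
python3 - <<'E'
from h import *
np.set_printoptions(precision=4,suppress=True)
T=viewer.get_image('top');S=viewer.get_image('scene')
for c in[(123,198),(240,224),(232,270),(111,238)]:print('rim',onz(T,*c,.055))
print('lid',onz(T,149,214,.117),tri(T,(149,214),S,(184,244)))
print('cap',onz(T,193,235,.10),tri(T,(193,234),S,(230,238)))
print('mill head',onz(T,356,222,.141),tri(T,(356,222),S,(307,166)))
a=cv2.resize(T['img'][180:290,100:250],None,fx=5.3,fy=5.3,interpolation=cv2.INTER_CUBIC)
cv2.imwrite('pics/t1.png',a[:,:,::-1])
b=cv2.resize(S['img'][140:330,125:335],None,fx=3.1,fy=3.1,interpolation=cv2.INTER_CUBIC)
cv2.imwrite('pics/s1.png',b[:,:,::-1])
E
```

```text
rim [0.5755 0.299  0.055 ]
rim [0.5178 0.0595 0.055 ]
rim [0.425  0.0753 0.055 ]
rim [0.493  0.3192 0.055 ]
lid [0.5283 0.2289 0.117 ] (array([0.5276, 0.2287, 0.1141]), np.float64(0.003104085052442553))
cap [0.4892 0.1468 0.1   ] (array([0.4929, 0.1482, 0.0958]), np.float64(0.002571290227109113))
mill head [ 0.5023 -0.1629  0.141 ] (array([ 0.5041, -0.164 ,  0.133 ]), np.float64(0.0006549956703790471))
```

View pics/t1.png

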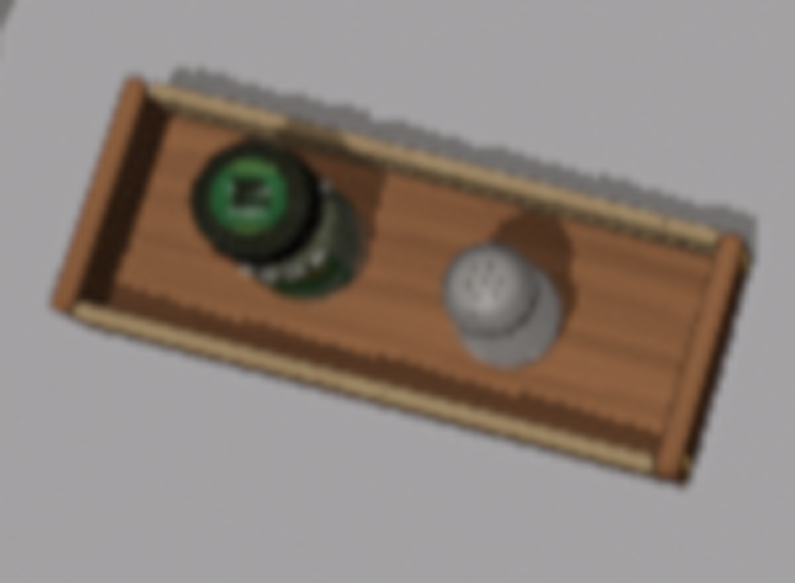

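View pics/s1.png

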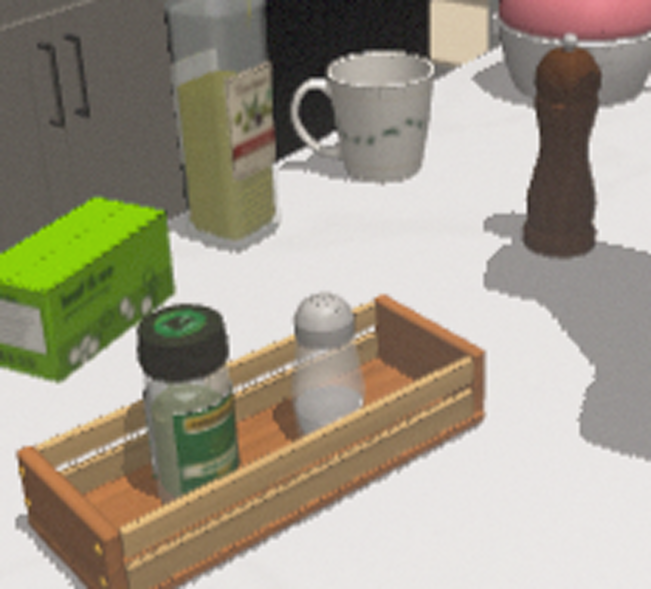

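The crops show the caddy's outer rim corners at full-picture (125.1,194.2), (240.6,224.3), (229.2,268.7) and (110.4,237.5). The lid-top centre is at (146.8,217.2) and the cap at (191.5,234). Nothing is tipped.

```bash
python3 - <<'E'
from h import *
np.set_printoptions(precision=4,suppress=True)
T=viewer.get_image('top');S=viewer.get_image('scene')
c=np.array([onz(T,*q,.055) for q in[(125.1,194.2),(240.6,224.3),(229.2,268.7),(110.4,237.5)]])
print(c,[np.linalg.norm(c[i]-c[i-1]) for i in range(4)])
o=c.mean(0);y=(c[0]+c[3]-c[1]-c[2])[:2];y/=np.linalg.norm(y);x=np.array([y[1],-y[0]])
print('caddy',o,'yaw of y',np.degrees(np.arctan2(y[1],y[0])))
# mill by dark-brown mask in scene/top
h=cv2.cvtColor(T['img'],cv2.COLOR_RGB2HSV)
m=np.uint8((h[...,1]>110)&(h[...,2]<130));m[:200]=0;m[260:]=0;m[:,:325]=0;m[:,380:]=0
n,_,st,ce=cv2.connectedComponentsWithStats(m);k=1+st[1:,4].argmax();print('mill top',st[k],ce[k])
h=cv2.cvtColor(S['img'],cv2.COLOR_RGB2HSV)
m=np.uint8((h[...,1]>90)&(h[...,2]<130));m[:145]=0;m[230:]=0;m[:,:285]=0;m[:,330:]=0
n,_,st,ce=cv2.connectedComponentsWithStats(m);k=1+st[1:,4].argmax();print('mill scene',st[k],ce[k])
for n,p in(('lid',onz(T,146.8,217.2,.117)),('lidtri',tri(T,(146.8,217.2),S,(184,243))[0]),('cap',onz(T,191.5,234,.10)),('captri',tri(T,(191.5,233),S,(229.5,236))[0])):
    print(n,p,'caddy',(p-o)[:2]@x,(p-o)[:2]@y)
s=observe();print(R.from_quat(s['orientation']).as_matrix())
E
```

```text
[[0.5835 0.2951 0.055 ]
 [0.5172 0.0583 0.055 ]
 [0.4277 0.0809 0.055 ]
 [0.494  0.3204 0.055 ]] [np.float64(0.0929342944100678), np.float64(0.24589102059004042), np.float64(0.0923375911859267), np.float64(0.24857079139000304)]
caddy [0.5056 0.1887 0.055 ] yaw of y 74.43626066074842
mill top [334 211  34  35 740] [350.0878 228.95  ]
mill scene [298 156  20  13 177] [307.5932 161.4915]
lid [0.5221 0.2329 0.117 ] caddy 0.004024256269144185 0.04700858588488383
lidtri [0.5216 0.2323 0.1192] caddy 0.003712672600213053 0.046307239545525014
cap [0.4912 0.1497 0.1   ] caddy -0.0034544932217603925 -0.04138095232587832
captri [0.4934 0.1499 0.1006] caddy -0.0013115397147991387 -0.040576434812888855
[[ 0.9723  0.2336 -0.    ]
 [ 0.2336 -0.9723  0.0007]
 [ 0.0002 -0.0007 -1.    ]]
```

```bash
python3 -m handwheel '[[0,0,-0.12,0,0,0,1],[0,0,-0.12,0,0,0,1],[0,0,-0.12,0,0,0,1],[0,0,-0.12,0,0,0,1],[0,0,-0.12,0,0,0,1],[0,0,-0.12,0,0,0,1],[0,0,-0.12,0,0,0,1],[0,0,-0.12,0,0,0,1]]' 30
python3 -m handwheel '[[0,0,-0.103,0,0,0,1],[0,0,0,0.01,0.038,0,1],[0,0,0,0.01,0.038,0,1],[0,0,0,0.02,0.033,0,1],[0,0,0,0.04,0.01,0,1],[0,0,0,0.04,0,0,1],[0,0,0,0.04,0,0,1],[0,0,0,0.04,0,0,1]]'
python3 -m handwheel '[[0,0,0,0.04,0,0,1],[0,0,0,0.04,0,0,1],[0,0,0,0.04,0,0,1],[0,0,0,0.04,0,0,1],[0,0,0,0.04,0,0,1],[0,0,0,0.04,0,0,1],[0,0,0,0.04,0,0,1],[0,0,0,0.04,0,0,1]]'
python3 -m handwheel '[[0,0,0,0.04,0,0,1],[0,0,0,0.04,0,0,1],[0,0,0,0.04,0,0,1],[0,0,0,0.04,0,0,1],[0,0,0,0.04,0,0,1],[0,0,0,0.04,0,0,1],[0,0,0,0.04,0,0,1],[0,0,0,0,0,0,1]]'
```

```text
t: 0.97
position: [0.1519, -0.632, 0.2312]
orientation: [0.825, 0.565, 0.0, -0.0]
contact_force: [0.0, -0.1, -0.8]
gripper_width: 0.0858
finger_force: 0.0
t: 1.63
position: [0.3208, -0.4695, 0.2309]
orientation: [0.796, 0.605, 0.0, -0.0]
contact_force: [-0.4, -0.6, 0.1]
gripper_width: 0.0854
finger_force: 0.0
t: 2.3
position: [0.4062, -0.1613, 0.2315]
orientation: [0.797, 0.604, 0.0, 0.0]
contact_force: [0.6, -0.5, 0.1]
gripper_width: 0.0852
finger_force: 0.0
t: 2.97
position: [0.4819, 0.112, 0.2315]
orientation: [0.794, 0.608, 0.001, -0.001]
contact_force: [0.7, 0.3, -0.3]
gripper_width: 0.0854
finger_force: 0.0
```

```bash
cat > rel.py <<'E'
import sys
from h import *
s=observe();g=np.array(eval(sys.argv[1]))-s['position']
print('t',s['t'],s['position'],'yaw',R.from_quat(s['orientation']).as_matrix().round(3).tolist(),'tool shift',R.from_quat(s['orientation']).inv().apply(g).round(4),s['gripper_width'],s['contact_force'].round(1))
E
python3 rel.py '[.4925,.150,.14]'
```

```text
t 2.9667 [0.48186202 0.11202111 0.23150772] yaw [[0.262, 0.965, 0.001], [0.965, -0.262, 0.002], [0.002, 0.0, -1.0]] tool shift [0.0392 0.0003 0.0916] 0.08535195714563036 [ 0.7  0.3 -0.3]
```

```bash
python3 -m handwheel '[[0,0,0,0.02,0,0.01,1],[0,0,0,0.019,0,0.02,1],[0,0,0,0,0,0.03,1],[0,0,0,0,0,0.03,1],[0,0,0,0,0,0,1]]'
python3 - <<'E'
from h import *
S=viewer.get_image('scene')
b=cv2.resize(S['img'][150:330,125:335],None,fx=3.1,fy=3.1,interpolation=cv2.INTER_CUBIC)
cv2.imwrite('pics/s2.png',b[:,:,::-1])
E
python3 rel.py '[.4925,.150,.08]'
```

```text
t: 3.38
position: [0.4874, 0.144, 0.1352]
orientation: [0.796, 0.605, -0.005, -0.003]
contact_force: [-0.7, 0.8, -0.4]
gripper_width: 0.0857
finger_force: 0.0
t 3.4333 [0.48927834 0.14392784 0.13832027] yaw [[0.269, 0.963, -0.007], [0.963, -0.269, -0.001], [-0.003, -0.007, -1.0]] tool shift [0.0069 0.0019 0.0583] 0.08566025624846918 [-0.5 -0.   0.6]
```

View pics/s2.png

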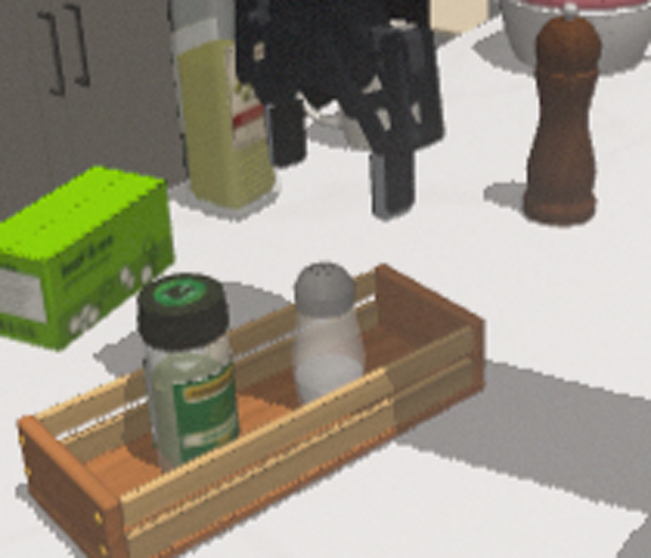

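The open fingers straddle the cap line, with tips at crop (285,160) and (392,215). Everything still stands, so I am descending.

```bash
python3 -m handwheel '[[0,0,0,0,0,0,1],[0,0,0,0,0,0.02,1],[0,0,0,0,0,0.02,1],[0,0,0,0,0,0,1],[0,0,0,0,0,0,1]]'
python3 rel.py '[.4925,.150,.08]'
```

```text
t: 3.85
position: [0.4927, 0.144, 0.1028]
orientation: [0.797, 0.605, 0.001, 0.0]
contact_force: [0.1, 0.1, 0.4]
gripper_width: 0.0853
finger_force: 0.0
t 3.85 [0.49265275 0.14396781 0.10277295] yaw [[0.269, 0.963, 0.001], [0.963, -0.269, 0.0], [0.0, 0.001, -1.0]] tool shift [ 0.0058 -0.0018  0.0228] 0.0853126370529597 [0.1 0.1 0.4]
```

```bash
python3 -m handwheel '[[0,0,0,0.006,-0.001,0.01,1],[0,0,0,0,0,0.012,1],[0,0,0,0,0,0,1],[0,0,0,0,0,0,1]]'
python3 -m handwheel '[[0,0,0,0,0,0,-0.3],[0,0,0,0,0,0,-0.3],[0,0,0,0,0,0,-0.5],[0,0,0,0,0,0,-0.7],[0,0,0,0,0,0,-1],[0,0,0,0,0,0,-1],[0,0,0,0,0,0,-1],[0,0,0,0,0,0,-1]]' 25
python3 rel.py '[.4925,.150,.08]'
```

```text
t: 4.18
position: [0.492, 0.1503, 0.0787]
orientation: [0.796, 0.605, -0.001, -0.0]
contact_force: [-0.4, -0.4, 0.1]
gripper_width: 0.0855
finger_force: 0.0
t: 4.85
position: [0.4928, 0.1502, 0.0797]
orientation: [0.796, 0.605, 0.0, 0.0]
contact_force: [-0.2, -0.6, 4.4]
gripper_width: 0.0324
finger_force: 24.9
t 4.85 [0.49283711 0.15023833 0.07971584] yaw [[0.269, 0.963, 0.001], [0.963, -0.269, 0.0], [0.0, 0.001, -1.0]] tool shift [-0.0003 -0.0003 -0.0003] 0.03236331820061153 [-0.2 -0.6  4.4]
```

```bash
python3 -m handwheel '[[0,0,0,0,0,-0.003,-1],[0,0,0,0,0,-0.004,-1],[0,0,0,0,0,0,-1],[0,0,0,-0.005,0,0,-1],[0,0,0,-0.01,0,0,-1],[0,0,0,-0.01,0,0,-1],[0,0,0,-0.01,0,0,-1],[0,0,0,-0.007,0,0,-1]]'
python3 -m handwheel '[[0,0,0,0,0,0,-1],[0,0,0,0,0,0,-1],[0,0,0,0,0,0,-1]]'
python3 - <<'E'
from h import *
S=viewer.get_image('scene')
b=cv2.resize(S['img'][150:330,125:335],None,fx=3.1,fy=3.1,interpolation=cv2.INTER_CUBIC)
cv2.imwrite('pics/s3.png',b[:,:,::-1])
E
python3 rel.py '[.4925,.150,.08]'
```

```text
t: 5.52
position: [0.4806, 0.1084, 0.086]
orientation: [0.797, 0.604, -0.0, -0.0]
contact_force: [1.0, 0.4, -1.8]
gripper_width: 0.0326
finger_force: 25.0
t: 5.77
position: [0.4814, 0.1097, 0.0864]
orientation: [0.797, 0.605, 0.0, 0.0]
contact_force: [-0.3, 0.2, -1.2]
gripper_width: 0.0324
finger_force: 25.0
t 5.8167 [0.48140267 0.10983077 0.0864115 ] yaw [[0.269, 0.963, 0.0], [0.963, -0.269, 0.0], [0.0, 0.0, -1.0]] tool shift [ 0.0417 -0.0001  0.0064] 0.0324999997566957 [-1.1  0.7 -0.6]
```

View pics/s3.png

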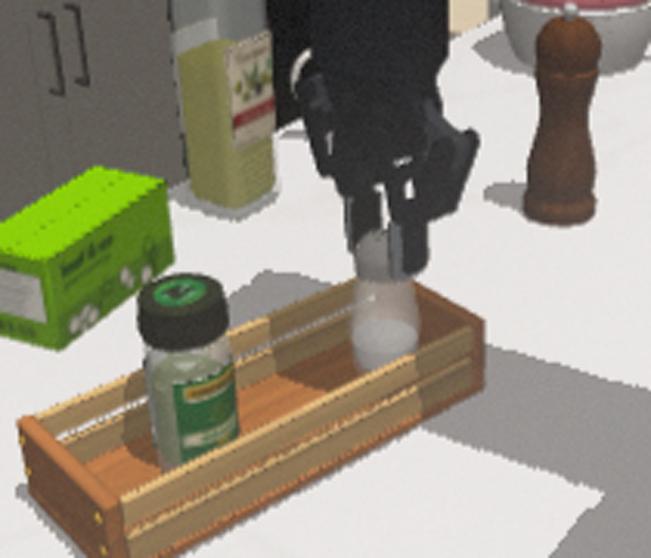

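The shaker hangs upright near the far end wall, at crop (385,300), with its foot clear of the floor. Lowering and letting go.

```bash
python3 -m handwheel '[[0,0,0,0,0,0.003,-1],[0,0,0,0,0,0.003,-1],[0,0,0,0,0,0.0007,-1],[0,0,0,0,0,0,-1],[0,0,0,0,0,0,-0.5],[0,0,0,0,0,0,0],[0,0,0,0,0,0,0.5],[0,0,0,0,0,0,1]]'
python3 -m handwheel '[[0,0,0,0,0,0,1],[0,0,0,0,0,0,1],[0,0,0,0,0,0,1],[0,0,0,0,0,-0.02,1],[0,0,0,0,0,-0.04,1],[0,0,0,0,0,-0.04,1],[0,0,0,0,0,-0.04,1],[0,0,0,0,0,-0.03,1]]'
python3 - <<'E'
from h import *
np.set_printoptions(precision=4,suppress=True)
S=viewer.get_image('scene');T=viewer.get_image('top')
a=cv2.resize(T['img'][180:300,80:380],None,fx=2.6,fy=2.6,interpolation=cv2.INTER_CUBIC)
b=cv2.resize(S['img'][140:330,125:335],None,fx=1.5,fy=1.5,interpolation=cv2.INTER_CUBIC)
o=np.zeros((600,800,3),np.uint8);o[:a.shape[0],:a.shape[1]]=a;o[315:315+b.shape[0],:b.shape[1]]=b
c=cv2.resize(S['img'][145:230,285:330],None,fx=3.3,fy=3.3,interpolation=cv2.INTER_CUBIC);o[315:315+c.shape[0],400:400+c.shape[1]]=c
cv2.imwrite('pics/s4.png',o[:,:,::-1])
E
python3 rel.py '[.503,-.163,.20]'
```

```text
t: 6.48
position: [0.481, 0.1098, 0.0794]
orientation: [0.796, 0.605, -0.0, -0.0]
contact_force: [-0.3, 0.7, 0.2]
gripper_width: 0.0654
finger_force: 0.0
t: 7.15
position: [0.4819, 0.1098, 0.2533]
orientation: [0.796, 0.605, 0.002, 0.001]
contact_force: [0.9, 0.8, -0.2]
gripper_width: 0.0857
finger_force: 0.0
t 7.25 [0.484612   0.10980035 0.25652049] yaw [[0.269, 0.963, 0.013], [0.963, -0.269, -0.0], [0.003, 0.012, -1.0]] tool shift [-0.258   0.0903  0.0568] 0.085472099893113 [ 0.3  0.5 -0.3]
```

View pics/s4.png

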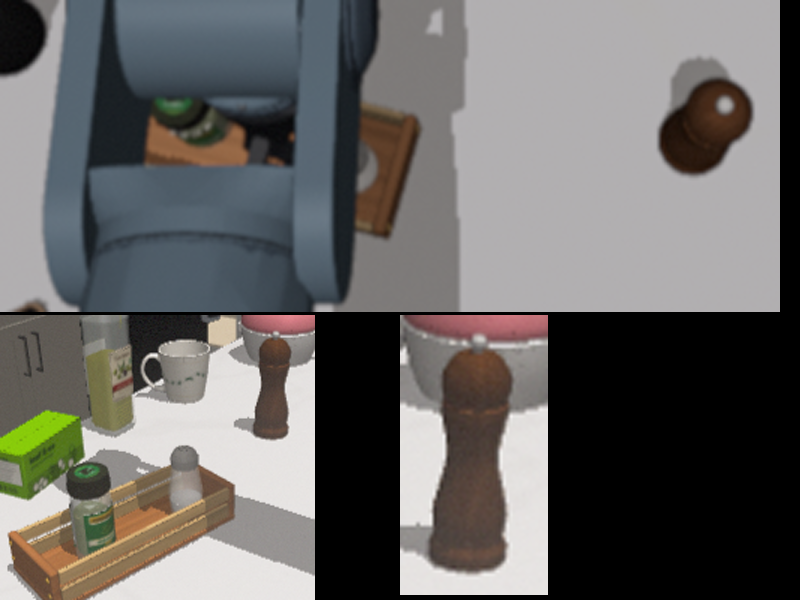

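The shaker stands upright near the far end wall, and the jar is undisturbed. In the full top picture the mill head is at (356.5,223.1) and its knob at (358.8,220). In the scene view the head is at (308.3,164.7).

```bash
python3 - <<'E'
from h import *
S=viewer.get_image('scene');T=viewer.get_image('top')
print(onz(T,356.5,223.1,.141),onz(T,358.8,220,.168),tri(T,(356.5,223.1),S,(308.3,164.7)),tri(T,(358.8,220),S,(309.2,153.5)))
E
python3 rel.py '[.502,-.1645,.24]'
```

```text
[ 0.50019989 -0.16371082  0.141     ] [ 0.50083598 -0.16402628  0.168     ] (array([ 0.50120964, -0.16430662,  0.13657176]), np.float64(0.0004052709379791763)) (array([ 0.50121513, -0.16496576,  0.16336795]), np.float64(0.001094756426882135))
t 7.35 [0.48154644 0.10974854 0.25026278] yaw [[0.269, 0.963, 0.002], [0.963, -0.269, -0.0], [0.0, 0.002, -1.0]] tool shift [-0.2587  0.0934  0.0103] 0.08546119876560189 [0.3 0.6 0. ]
```

```bash
python3 -m handwheel '[[0,0,0,-0.033,0.012,0,1],[0,0,0,-0.033,0.012,0,1],[0,0,0,-0.033,0.012,0,1],[0,0,0,-0.033,0.012,0,1],[0,0,0,-0.033,0.012,0,1],[0,0,0,-0.033,0.012,0,1],[0,0,0,-0.033,0.012,0,1],[0,0,0,-0.028,0.008,0,1]]'
python3 -m handwheel '[[0,0,0,0,0,0,1],[0,0,0,0,0,0,1],[0,0,0,0,0,0,1],[0,0,0,0,0,0,1]]'
python3 rel.py '[.501,-.1642,.122]'
```

```text
t: 8.02
position: [0.4992, -0.1662, 0.2469]
orientation: [0.797, 0.604, -0.001, -0.002]
contact_force: [1.2, -0.0, -1.2]
gripper_width: 0.0852
finger_force: 0.0
t: 8.35
position: [0.4998, -0.1632, 0.2484]
orientation: [0.796, 0.605, -0.0, -0.001]
contact_force: [0.0, -0.2, 0.2]
gripper_width: 0.0854
finger_force: 0.0
t 8.35 [ 0.49983789 -0.163178    0.24841011] yaw [[0.267, 0.964, -0.002], [0.964, -0.267, 0.001], [0.001, -0.002, -1.0]] tool shift [-0.0008  0.0017  0.1264] 0.08539967233867479 [ 0.  -0.2  0.2]
```

```bash
python3 -m handwheel '[[0,0,0,-0.001,0.001,0.025,1],[0,0,0,0,0,0.03,1],[0,0,0,0,0,0.03,1],[0,0,0,0,0,0.03,1],[0,0,0,0,0,0.011,1],[0,0,0,0,0,0,1],[0,0,0,0,0,0,1]]'
python3 -m handwheel '[[0,0,0,0,0,0,0.3],[0,0,0,0,0,0,0],[0,0,0,0,0,0,-0.5],[0,0,0,0,0,0,-1],[0,0,0,0,0,0,-1],[0,0,0,0,0,0,-1],[0,0,0,0,0,0,-1],[0,0,0,0,0,0,-1]]' 45
python3 rel.py '[.501,-.1642,.122]'
```

```text
t: 8.93
position: [0.5013, -0.1651, 0.1241]
orientation: [0.796, 0.605, 0.0, 0.0]
contact_force: [0.2, -1.3, 0.0]
gripper_width: 0.0856
finger_force: 0.0
t: 9.6
position: [0.5022, -0.1665, 0.1259]
orientation: [0.796, 0.605, 0.001, 0.002]
contact_force: [-0.3, -0.4, 5.3]
gripper_width: 0.046
finger_force: 45.7
t 9.6 [ 0.50220911 -0.16650269  0.12589952] yaw [[0.269, 0.963, 0.003], [0.963, -0.269, -0.002], [-0.001, 0.003, -1.0]] tool shift [ 0.0019 -0.0018  0.0039] 0.046033760423678335 [-0.3 -0.4  5.3]
```

```bash
python3 -m handwheel '[[0,0,0,0,0,-0.005,-1],[0,0,0,0,0,-0.015,-1],[0,0,0,0,0,-0.025,-1],[0,0,0,0,0,-0.03,-1],[0,0,0,0,0,-0.03,-1],[0,0,0,0,0,-0.03,-1],[0,0,0,0,0,-0.015,-1],[0,0,0,0,0,0,-1]]'
python3 -m handwheel '[[0,0,0,0.015,-0.005,0,-1],[0,0,0,0.03,-0.01,0,-1],[0,0,0,0.035,-0.011,0,-1],[0,0,0,0.035,-0.011,0,-1],[0,0,0,0.035,-0.011,0,-1],[0,0,0,0.035,-0.011,0,-1],[0,0,0,0.035,-0.011,0,-1],[0,0,0,0.035,-0.011,0,-1]]'
python3 rel.py '[.5008,.1714,.26]'
```

```text
t: 10.27
position: [0.5027, -0.1667, 0.2786]
orientation: [0.796, 0.605, 0.002, 0.004]
contact_force: [0.4, -0.6, -1.7]
gripper_width: 0.0459
finger_force: 46.8
t: 10.93
position: [0.4901, 0.1034, 0.2717]
orientation: [0.797, 0.605, -0.001, -0.001]
contact_force: [1.3, -0.1, -2.3]
gripper_width: 0.046
finger_force: 46.8
t 10.9333 [0.49006539 0.10344076 0.27167972] yaw [[0.269, 0.963, -0.003], [0.963, -0.269, 0.0], [-0.001, -0.003, -1.0]] tool shift [ 0.0684 -0.0079  0.0117] 0.04603675522632618 [ 1.3 -0.1 -2.3]
```

```bash
python3 -m handwheel '[[0,0,0,0.025,-0.004,0,-1],[0,0,0,0.025,-0.004,0,-1],[0,0,0,0.012,0,0,-1],[0,0,0,0,0,0,-1],[0,0,0,0,0,0,-1],[0,0,0,0,0,0,-1]]'
python3 rel.py '[.5008,.1714,.26]'
python3 - <<'E'
from h import *
S=viewer.get_image('scene')
cv2.imwrite('pics/s5.png',cv2.resize(S['img'][100:340,110:360],None,fx=2.4,fy=2.4,interpolation=cv2.INTER_CUBIC)[:,:,::-1])
E
```

```text
t: 11.43
position: [0.5002, 0.1625, 0.2728]
orientation: [0.797, 0.604, -0.001, -0.0]
contact_force: [0.8, -0.6, -1.9]
gripper_width: 0.0461
finger_force: 46.8
t 11.4333 [0.50019861 0.16253046 0.27282351] yaw [[0.27, 0.963, -0.001], [0.963, -0.27, -0.001], [-0.001, -0.001, -1.0]] tool shift [ 0.0087 -0.0018  0.0128] 0.04612117202247407 [ 0.8 -0.6 -1.9]
```

View pics/s5.png

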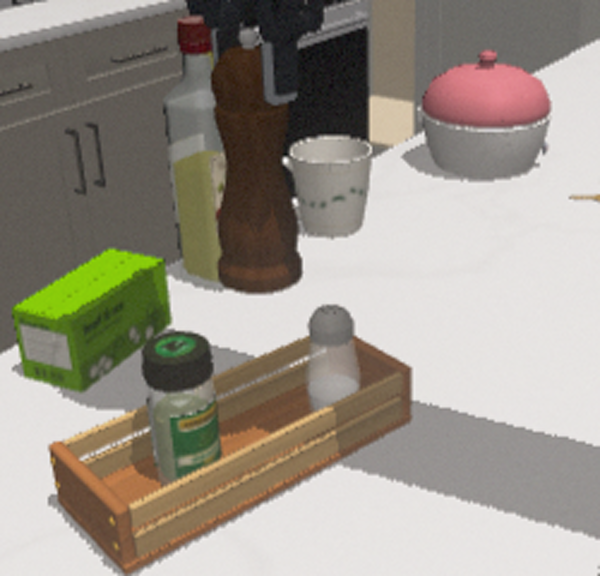

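The mill hangs nearly upright, with its knob at crop (250,38) and foot centre at (260,272). The jar stands at (185,410) and the shaker at (333,355). I'll check where the foot sits relative to the gap.

```bash
python3 - <<'E'
from h import *
S=viewer.get_image('scene');p=observe()['position']
f=lambda u,v:(110+u/2.4,100+v/2.4)
o=np.array([.5056,.1887]);y=np.array([.268,.963]);x=np.array([.963,-.268])
foot=onz(S,*f(260,272),p[2]-.126+.004);knob=onz(S,*f(250,38),p[2]-.126+.166)
cap=onz(S,*f(331,322),.095);lid=onz(S,*f(178,347),.117)
for n,q in zip(('foot','knob','cap','lid','tcp'),(foot,knob,cap,lid,p)):print(n,q.round(4),'caddy',((q[:2]-o)@x).round(4),((q[:2]-o)@y).round(4))
E
```

```text
foot [0.4994 0.1694 0.1513] caddy -0.0008 -0.0202
knob [0.4926 0.1722 0.3133] caddy -0.0081 -0.0193
cap [0.4762 0.1196 0.095 ] caddy -0.0098 -0.0744
lid [0.5206 0.2332 0.117 ] caddy 0.0025 0.0469
tcp [0.5004 0.1624 0.2733] caddy 0.0021 -0.0268
```

```bash
python3 -m handwheel '[[0,0,0,0.0065,-0.001,0,-1],[0,0,0,0,0,0,-1],[0,0,0,0,0,0.02,-1],[0,0,0,0,0,0.02,-1],[0,0,0,0,0,0.015,-1],[0,0,0,0,0,0.01,-1],[0,0,0,0,0,0,-1],[0,0,0,0,0,0,-1]]'
python3 -m handwheel '[[0,0,0,0,0,0.01,-1],[0,0,0,0,0,0.01,-1],[0,0,0,0,0,0.01,-1],[0,0,0,0,0,0.01,-1],[0,0,0,0,0,0,-1],[0,0,0,0,0,0,-1]]'
python3 rel.py '[.5008,.1714,.14]'
python3 - <<'E'
from h import *
S=viewer.get_image('scene')
cv2.imwrite('pics/s6.png',cv2.resize(S['img'][100:340,110:360],None,fx=2.4,fy=2.4,interpolation=cv2.INTER_CUBIC)[:,:,::-1])
E
```

```text
t: 12.2
position: [0.5012, 0.17, 0.2086]
orientation: [0.796, 0.605, -0.0, -0.0]
contact_force: [0.3, -1.0, -2.7]
gripper_width: 0.0462
finger_force: 46.9
t: 12.7
position: [0.5005, 0.1701, 0.1675]
orientation: [0.796, 0.605, -0.001, -0.001]
contact_force: [-0.5, 0.2, -2.4]
gripper_width: 0.046
finger_force: 46.9
t 12.7 [0.50052048 0.17005012 0.16745925] yaw [[0.269, 0.963, -0.002], [0.963, -0.269, -0.0], [-0.001, -0.002, -1.0]] tool shift [ 0.0014 -0.      0.0275] 0.045980840468784895 [-0.5  0.2 -2.4]
```

View pics/s6.png

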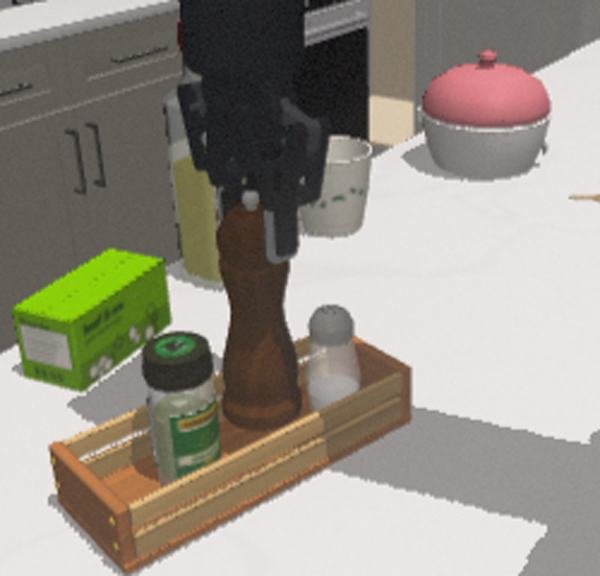

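The mill's foot at crop (262,410) is inside the walls, between the jar (190,430) and the shaker (333,370), touching neither and slightly off vertical. I'm lowering it slowly and watching the force.

```bash
python3 -m handwheel '[[0,0,0,0,0,0.008,-1],[0,0,0,0,0,0.008,-1],[0,0,0,0,0,0.006,-1],[0,0,0,0,0,0.003,-1],[0,0,0,0,0,0,-1],[0,0,0,0,0,0,-1]]'
python3 -m handwheel '[[0,0,0,0,0,0.002,-1],[0,0,0,0,0,0.001,-1],[0,0,0,0,0,0,-1],[0,0,0,0,0,0,-1]]'
python3 -m handwheel '[[0,0,0,0,0,0.001,-1],[0,0,0,0,0,0.001,-1],[0,0,0,0,0,0,-1],[0,0,0,0,0,0,-1]]'
```

```text
t: 13.25
position: [0.5011, 0.1701, 0.1433]
orientation: [0.796, 0.605, -0.0, -0.0]
contact_force: [-0.8, 0.4, -2.9]
gripper_width: 0.046
finger_force: 46.9
t: 13.58
position: [0.5012, 0.1701, 0.1407]
orientation: [0.796, 0.605, 0.0, 0.0]
contact_force: [-0.1, -0.4, -1.7]
gripper_width: 0.0459
finger_force: 46.9
t: 13.92
position: [0.5011, 0.1701, 0.1385]
orientation: [0.796, 0.605, -0.0, -0.0]
contact_force: [0.3, -0.2, -2.1]
gripper_width: 0.046
finger_force: 46.9
```

```bash
python3 -m handwheel '[[0,0,0,0,0,0.001,-1],[0,0,0,0,0,0.001,-1],[0,0,0,0,0,0,-1],[0,0,0,0,0,0,-1]]'
python3 -m handwheel '[[0,0,0,0,0,0.001,-1],[0,0,0,0,0,0,-1],[0,0,0,0,0,0,-1]]'
```

```text
t: 14.25
position: [0.5017, 0.1703, 0.138]
orientation: [0.796, 0.605, 0.0, 0.0]
contact_force: [-1.6, -0.7, 5.4]
gripper_width: 0.0462
finger_force: 47.4
t: 14.5
position: [0.502, 0.1704, 0.138]
orientation: [0.796, 0.605, 0.001, 0.0]
contact_force: [-3.7, -0.5, 10.9]
gripper_width: 0.0461
finger_force: 47.8
```

```bash
python3 -m handwheel '[[0,0,0,0,0,0,-0.1],[0,0,0,0,0,0,0.2],[0,0,0,0,0,0,0.5],[0,0,0,0,0,0,1],[0,0,0,0,0,0,1],[0,0,0,0,0,0,1],[0,0,0,0,0,0,1],[0,0,0,0,0,0,1]]'
python3 -m handwheel '[[0,0,0,0,0,-0.01,1],[0,0,0,0,0,-0.03,1],[0,0,0,0,0,-0.035,1],[0,0,0,0,0,-0.035,1],[0,0,0,0,0,-0.03,1],[0,0,0,0,0,0,1],[0,0,0,0,0,0,1],[0,0,0,0,0,0,1]]'
python3 - <<'E'
from h import *
S=viewer.get_image('scene')
cv2.imwrite('pics/s7.png',cv2.resize(S['img'][100:340,110:360],None,fx=2.4,fy=2.4,interpolation=cv2.INTER_CUBIC)[:,:,::-1])
E
```

```text
t: 15.17
position: [0.5012, 0.1701, 0.1355]
orientation: [0.796, 0.605, -0.0, -0.0]
contact_force: [0.6, -0.6, -0.0]
gripper_width: 0.0855
finger_force: 0.0
t: 15.83
position: [0.5008, 0.1701, 0.2753]
orientation: [0.796, 0.605, -0.0, -0.0]
contact_force: [1.1, 0.9, -1.1]
gripper_width: 0.0855
finger_force: 0.0
```

View pics/s7.png

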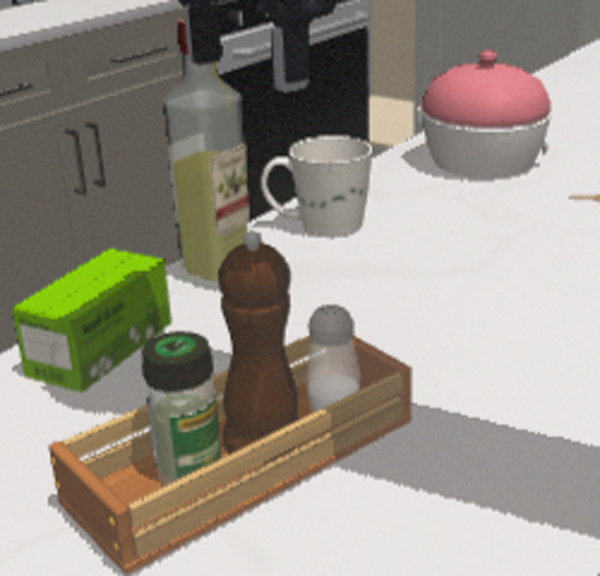

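The mill, with its knob at crop (253,240) and foot at (260,440), stands upright on the caddy floor between the upright jar (185,410) and shaker (333,360). The gripper is well clear above.

```bash
python3 -c "
from station import hand_in
print(hand_in())"
```

```text
the job is handed in; nothing more can be done
None
```

The pepper mill stands upright on the caddy's floor between the spice jar and the salt shaker, released with the gripper clear, and the job was handed in at about 16 s; no verdict was returned.

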